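Move the cut-length stop to its far setting

TASK

Set the cut-length stop on the bench to its far setting: on the slide with the upright flat plate, pull the detent pin straight up and right out, let the sprung slide run to its end so that the holes line up again, then push the same pin back down through the slide until its collar sits on the slide, and let go. Leave the other slide, the one with the low V-shaped rest, pinned as it is.

Things in the scene. Friction and masses are not known exactly. Their poses are not given: they have to be found in the camera images.
- stop_pin_grip (a point): Centre of the round black grip (28 mm across; grip and collar 48 mm tall) of the pin in the slide with the plate. z: pin axis, up. The point is 28 mm above the 26 mm collar's underside, 78 mm above the tapered nose of the 12 mm shaft. Home: 83 mm above the table; out: 60 mm higher. About 0.12 kg. Spring balls in the slide's hole grip its groove: 10 to 15 N to pull out or push in.
- stop_hole (a point): Centre of the pin hole's mouth (15 mm, bevelled) in the slide's top, 55 mm above the table; moves with the slide. Aluminium slide 70 x 140 x 25 mm on a fixed dark steel rail 90 x 240 x 30 mm. y: the way it runs along the rail; z up. Steel plate (70 wide, 10 thick, 60 high) stands across the slide 107 mm from the hole at +y. Pin home: its grip centre is 28 mm above this point.
- stop_slide (a joint): How far the slide with the plate has run along its rail (m): 0 to 0.005 while pinned at the near setting. Once the pin is out, a weak spring (3 N) pushes it to its end stop at 0.075 in about 2 s; its hole then lies over the rail's second hole.
- rest_pin_grip (a point): Not to be touched: centre of the black grip of the like pin in the other slide, the one with the low V-shaped rest, on a like rail; same sizes.
Mind the look-alikes: they are no part of the job. What is shaped like the part that bears stop_pin_grip but purple is not meant.

How it is judged:
By the outcome, as a careful person would: the job done as asked, in the order asked, and still so for the second after the job is handed in, with the robot touching nothing.
It also fails if it takes over 42 s, if anything falls off the work surface, if the arm or the gripper's body presses on something with over 40 N, if the wrist force passes 120 N, or if a joint passes its speed limit or range.

ROBOT

A 7-joint arm with a two-finger parallel gripper is mounted at the origin on the work surface. World frame = base frame: x ahead of the robot, y to its left, z up, the work surface at z = 0. Lengths are in m, angles in rad, forces in N, time in s.
With the tool pointing down it reaches from about 0.425 to 0.925 m from the base axis. Payload 6.8 kg.
Tool frame: the origin (TCP) lies on the front face of the gripper's body, between the roots of the fingers; the fingertips stand 73 mm ahead of it and the grasp point (between the pads) lies 54 mm ahead of it (env.nose_length is the distance from the TCP to the fingertips, in m); z points along the fingers, y is the direction in which the jaws open and shut (so a half turn about z gives the same grasp; the last joint's range is limited). The gripper opens to 85 mm and grips with 20 to 120 N. Pads are 22 mm wide; open, the fingers measure 114 mm over their backs; the gripper's body (76 mm by 85 mm) begins 54 mm behind the grasp point. The pads swing forward as they close: fully open they stand 13 mm farther back than shut.
Start: joints at [1.126, 0.477, 0.022, 1.555, -0.011, 1.109, -0.083], TCP at [0.223, -0.637, 0.304] pointing down, gripper open.
Joint ranges: [-2.96, 2.96], [-0.34, 2.1], [-1.41, 1.46], [0.24, 2.44], [-1.37, 4.51], [0.17, 1.92], [-2.96, 2.96]. Speed limits (rad/s): [2.39, 2.39, 3.14, 3.14, 3.14, 3.14, 3.14].

INTERFACE

Orientations are given as a unit quaternion [w, x, y, z].
In Python, from cell import env, kin, camera, calibration, job gives the robot as it stands. The module is installed in compiled form; this text tells all that it offers. Calls block until the motion is done:
- env.reach(position, orientation): joint-space move of the TCP to a pose.
- env.movel(position, velocity=0.15, rot=None, stop_force=None): straight line of the TCP; rot=None keeps the orientation; velocity is the mean speed in m/s. With stop_force (N) it stops when the force on the tool has changed by that much, and returns True; else False.
- env.goto_joints(angles): joint-space move.
- env.grip(opening, f_grip=None): finger opening in m; f_grip is the grip in N (None keeps the last); returns when the fingers have stopped.
- env.dwell(seconds).
- kin.inverse_kinematics(position, orientation): joint angles nearest the present ones, or None.
- env.get_state(): the state.
- camera(name): name is "scene" or "top"; returns (picture, depth): 420x560x3 uint8, blue, green, red; 420x560 float32, m along the optical axis (not along the pixel's ray), 0 where there is no reading.
- calibration(name): a dict with "fx", "fy", "cx", "cy" (pixels), "rvec" (rotation vector, rad) and "tvec" (3), from world to camera coordinates, as OpenCV has them. Camera axes: x right, y down, z forward; pixel columns grow to the right and rows downward; lengths in m; the calibration is good to about 2 mm. A picture is of the moment at which its call begins. calibration takes no time and is no camera call.
A pose or a line that the arm cannot do raises env.PlanningError and nothing moves.
- job.job_done(): hands the job in, once; it reports no verdict.
The state is a dict: "time": time; "qpos": joint angles; "joint_velocities": joint speeds; "joint_torque": joint torques, N m; "tcp_pos": TCP position; "orientation": TCP orientation; "force": force on the tool from outside, world axes, zero at the start; "torque": the same for the moment, N m; "opening": finger opening in m.
Only numpy, scipy, OpenCV 4.12 (cv2) and the standard library are available. Lean on these libraries where they do the work, as an engineer would, in place of code of your own. Each camera call takes 0.05 s, during which the arm holds its last target. There are 200 camera calls.

## Working session

There is one attempt and no reset: what is moved stays moved. The work goes in short steps, each a Python script; the robot and the scene stay as the last script left them, time stands still between calls to the robot, and variables do not carry over. Pictures are saved under pics/ and viewed, about 8 in all and at most 12, crops included, and the job is handed in when it is done.

```bash
mkdir -p pics; ls; python3 - <<'E'
from cell import env, camera, calibration
import cv2,numpy as np
for n in("scene","top"):
    p,d=camera(n); cv2.imwrite(f"pics/{n}0.png",p); np.save(f"{n}0.npy",d); print(n,calibration(n))
print(env.get_state()["time"],env.nose_length)
E
```

```text
pics
scene {'fx': 383.54677315656016, 'fy': 383.54677315656016, 'cx': 275.6775279144269, 'cy': 199.5164118510207, 'rvec': array([ 2.16304154,  0.92531278, -0.38207374]), 'tvec': array([-0.3591773 , -0.27212197,  1.05051123])}
top {'fx': 411.36085740426165, 'fy': 411.36085740426165, 'cx': 278.6438003167093, 'cy': 217.377791748674, 'rvec': array([ 2.16092731, -2.19273618,  0.13047223]), 'tvec': array([-0.07171082,  0.60205073,  0.86649919])}
0.1 0.0726
```

View pics/scene0.png

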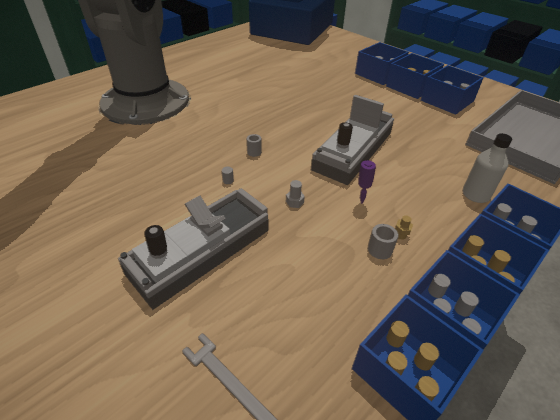

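View pics/top0.png

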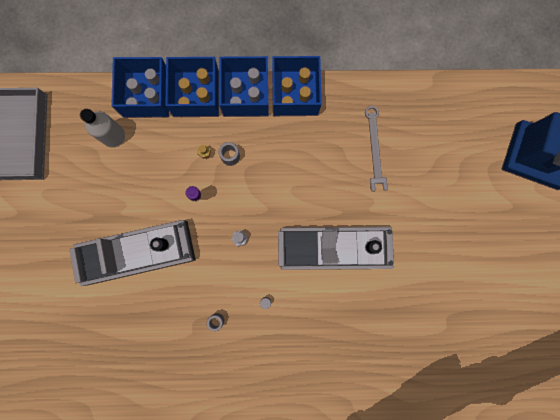

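The scene view shows the slide with the upright plate (367,108) and its pin at about (345,133). The V-rest slide is nearer the camera, with its pin at (156,240). In the top view the pins are at (158,244) and (374,246), and I'll work out which is which by projection.

```bash
cat > h.py <<'E'
from cell import env, kin, camera, calibration, job
import cv2,numpy as np
def cam(n):
    c=calibration(n);R=cv2.Rodrigues(c["rvec"])[0];return c,R,np.array(c["tvec"])
def onplane(n,u,v,z):
    c,R,t=cam(n);d=R.T@[(u-c["cx"])/c["fx"],(v-c["cy"])/c["fy"],1];o=-R.T@t
    return o+d*(z-o[2])/d[2]
def proj(n,P):
    c,R,t=cam(n);p=R@np.array(P)+t;return np.array([c["cx"]+c["fx"]*p[0]/p[2],c["cy"]+c["fy"]*p[1]/p[2]])
def cloud(n,d):
    c,R,t=cam(n);v,u=np.mgrid[:d.shape[0],:d.shape[1]]
    p=np.stack([(u-c["cx"])/c["fx"]*d,(v-c["cy"])/c["fy"]*d,d],-1)-t
    return p@R
def tri(u1,u2):
    Ps=[]
    for n in("scene","top"):
        c,R,t=cam(n);K=np.array([[c["fx"],0,c["cx"]],[0,c["fy"],c["cy"]],[0,0,1]]);Ps.append(K@np.c_[R,t])
    X=cv2.triangulatePoints(Ps[0],Ps[1],np.float64(u1),np.float64(u2)).ravel();return X[:3]/X[3]
E
python3 - <<'E'
from h import *
np.set_printoptions(precision=4,suppress=True)
for u,v in((158,244),(374,246)):
    P=onplane("top",u,v,.1); print(P,proj("scene",P))
W=cloud("top",np.load("top0.npy")); img=cv2.imread("pics/top0.png")
print("left plate h",[W[260,c] for c in range(80,190,6)])
# left rail/slide footprint
sub=np.zeros(W.shape[:2],bool); sub[205:300,55:210]=True
z=W[...,2]
for lo,hi in((.02,.04),(.045,.065),(.065,.09),(.092,.125)):
    m=sub&(z>lo)&(z<hi); p=W[m]; 
    if len(p)>5:
        r=cv2.minAreaRect(np.float32(p[:,:2])); print(lo,hi,len(p),p.mean(0),r)
m=sub&(z>.02)&(z<.125)
print(cv2.minAreaRect(np.float32(W[m][:,:2])))
cs=[]
for n,(r0,r1,c0,c1) in(("top",(215,285,140,178)),("scene",(110,155,325,365))):
    g=cv2.imread(f"pics/{n}0.png"); s=g[r0:r1,c0:c1].max(2); k=(s<40).astype(np.uint8)
    _,l,st,ce=cv2.connectedComponentsWithStats(k)
    for i in range(1,len(st)):
        if st[i,4]>20: print(n,st[i]+[c0,r0,0,0,0],ce[i]+[c0,r0])
a=cv2.resize(img[205:295,60:210],None,fx=5,fy=5,interpolation=cv2.INTER_CUBIC)
b=cv2.resize(cv2.imread("pics/scene0.png")[85:185,300:410],None,fx=5,fy=5,interpolation=cv2.INTER_CUBIC)
cv2.imwrite("pics/a.png",a);cv2.imwrite("pics/b.png",b)
E
```

```text
[0.5439 0.162  0.1   ] [342.6933 126.1961]
[ 0.5335 -0.2699  0.1   ] [153.4862 230.7624]
left plate h [array([0.515 , 0.3469, 0.0309]), array([0.5148, 0.3347, 0.0295]), array([0.5146, 0.3207, 0.0325]), array([0.5144, 0.3088, 0.0304]), array([0.5137, 0.2619, 0.1151]), array([0.5137, 0.2621, 0.0846]), array([0.5137, 0.2609, 0.0557]), array([0.5135, 0.2488, 0.0549]), array([0.5133, 0.2365, 0.0542]), array([0.5131, 0.2235, 0.0558]), array([0.5129, 0.2114, 0.0548]), array([0.5127, 0.1991, 0.0539]), array([0.5125, 0.1871, 0.0524]), array([0.5123, 0.1735, 0.0563]), array([0.5121, 0.1609, 0.0566]), array([0.5119, 0.1492, 0.0535]), array([0.5118, 0.1388, 0.0443]), array([0.5116, 0.1266, 0.0423]), array([0.5114, 0.1131, 0.0459])]
0.02 0.04 1031 [0.5158 0.2787 0.0306] ((0.5298439860343933, 0.23067453503608704), (0.08960805088281631, 0.23667514324188232), 12.092277526855469)
0.045 0.065 2558 [0.5329 0.2115 0.0535] ((0.5288150310516357, 0.23562422394752502), (0.08865030109882355, 0.24511781334877014), 12.262182235717773)
0.065 0.09 210 [0.5264 0.24   0.0776] ((0.5298386216163635, 0.208915114402771), (0.06946223229169846, 0.11940401047468185), 7.730676651000977)
0.092 0.125 488 [0.5291 0.233  0.1068] ((0.5220283269882202, 0.21560654044151306), (0.12794429063796997, 0.06870128959417343), 89.478271484375)
((0.5291604995727539, 0.2352478802204132), (0.0901961401104927, 0.24590617418289185), 12.089447021484375)
top [150 238  19  13 141] [160.227  244.0638]
scene [338 128  14  17 177] [344.4124 135.8701]
```

View pics/a.png

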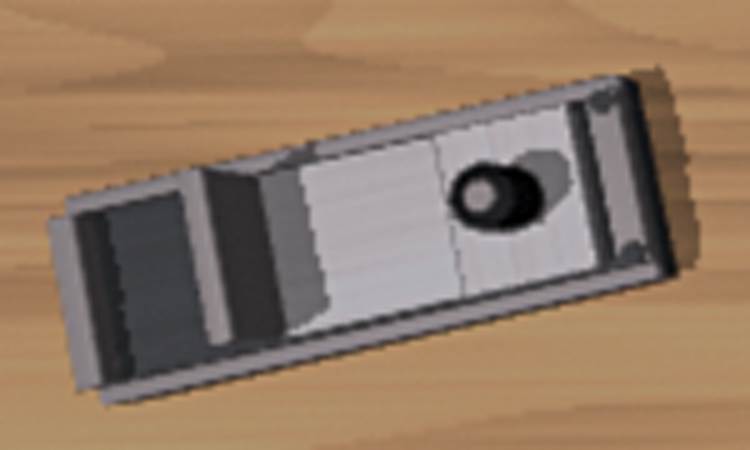

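View pics/b.png

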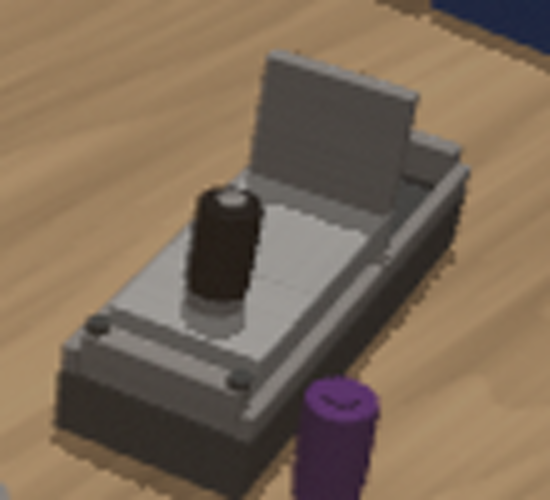

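Projection shows the plate slide is the left one in the top view, with its pin near (0.544, 0.162). Its plate points to +y, turned about 12°. The purple pin is a separate look-alike. Next I'll refine the position and check the IK.

```bash
python3 - <<'E'
from h import *
from scipy.spatial.transform import Rotation as Ro
np.set_printoptions(precision=4,suppress=True)
W=cloud("top",np.load("top0.npy")); z=W[...,2]
sub=np.zeros(z.shape,bool); sub[205:300,55:210]=True
m=sub&(z>.02)&(z<.065); r=cv2.minAreaRect(np.float32(W[m][:,:2])); 
near=np.hypot(W[...,0]-.544,W[...,1]-.163)<.03
q=W[sub&near&(z>.096)&(z<.112)]; print("cap",len(q),q.mean(0),(q.min(0)+q.max(0))/2,cv2.minEnclosingCircle(np.float32(q[:,:2])))
pl=W[sub&~near&(z>.107)&(z<.125)]; print("plate top",len(pl),pl.mean(0)); 
f=cv2.fitLine(np.float32(pl[:,:2]),cv2.DIST_L2,0,.01,.01).ravel();print("plate line",f,np.degrees(np.arctan2(f[1],f[0])))
print("tri cap", tri((346.4,124.2),(156.6,244)), onplane("top",156.6,244,.103),onplane("scene",346.4,124.2,.103))
for a in(12.09,):
    d=np.array([-np.sin(np.radians(a)),np.cos(np.radians(a))]); 
c=np.array([.5292,.2352]); print("d",d,"rail ctr",c,r)
for p in(q[:,:2].mean(0),np.array([.544,.162])): 
    e=p-c; print("along",e@d,"across",e@[d[1],-d[0]], "plate-pin along",(pl[:,:2].mean(0)-p)@d)
s=env.get_state(); print(s["orientation"],Ro.from_quat(np.roll(s["orientation"],-1)).as_matrix())
for jaw in(12.09,-77.91,102.09,192.09):
    y=np.array([np.cos(np.radians(jaw)),np.sin(np.radians(jaw)),0]); Z=np.array([0,0,-1.]); M=np.c_[np.cross(y,Z),y,Z]
    o=np.roll(Ro.from_matrix(M).as_quat(),1)
    for P in((.544,.162,.141),(.528,.235,.23)): print(jaw,o,kin.inverse_kinematics(P,o))
E
```

```text
cap 155 [0.5439 0.1644 0.1026] [0.5439 0.1648 0.1014] ((0.5440013408660889, 0.16521494090557098), 0.01366342231631279)
plate top 224 [0.5214 0.2679 0.1135]
plate line [0.9774 0.2114 0.5214 0.2679] 12.201812
tri cap [0.5459 0.1655 0.1038] [0.5438 0.1639 0.103 ] [0.547  0.1695 0.103 ]
d [-0.2094  0.9778] rail ctr [0.5292 0.2352] ((0.5291604995727539, 0.2352478802204132), (0.0901961401104927, 0.24590617418289185), 12.089447021484375)
along -0.07231140136041339 across -0.00043454576830008994 plate-pin along 0.1059364622236779
along -0.07467623887182802 across -0.000859853451281643 plate-pin along 0.10830129973509253
[-0.0008  0.9858  0.1676 -0.0002] [[ 0.9438  0.3305 -0.0007]
 [ 0.3305 -0.9438  0.0015]
 [-0.0001 -0.0016 -1.    ]]
12.09 [0.     0.6287 0.7776 0.    ] [ 0.1555  0.6223 -0.7322  1.9056  0.5576  0.8278 -0.6634]
12.09 [0.     0.6287 0.7776 0.    ] [ 0.2664  0.6569 -1.1064  1.8111  0.6596  1.0995 -0.868 ]
-77.91 [0.     0.9944 0.1053 0.    ] [-0.0076  0.561  -0.5075  1.9164  0.3845  0.7607 -2.0925]
-77.91 [0.     0.9944 0.1053 0.    ] [ 0.0382  0.5041 -0.7413  1.8245  0.4063  0.9708 -2.2356]
102.09 [ 0.     -0.1053  0.9944  0.    ] [ 0.2124  0.6528 -0.8151  1.902   0.6226  0.8603  0.8558]
102.09 [ 0.     -0.1053  0.9944  0.    ] [ 0.3155  0.7174 -1.2057  1.8085  0.7367  1.1532  0.6435]
192.09 [ 0.      0.7776 -0.6287  0.    ] [ 0.432   0.8618 -1.1921  1.8894  0.926   1.0811  2.2034]
192.09 [ 0.      0.7776 -0.6287  0.    ] [ 0.3061  0.7043 -1.1855  1.809   0.7208  1.1414  2.2264]
```

```bash
cat >> h.py <<'E'
Q=np.array([0,.62868,.77766,0]);Q/=np.linalg.norm(Q)
D=np.array([-.2104,.9776,0])
def st(tag=""):
    s=env.get_state();print(tag,"t%.2f"%s["time"],np.round(s["tcp_pos"],4),"F",np.round(s["force"],1),"op %.4f"%s["opening"]);return s
E
python3 - <<'E'
from h import *
env.reach([.544,.1645,.26],Q); st("above")
env.movel([.544,.1645,.140],.15,stop_force=8); st("down")
env.grip(.02,80); s=st("grip")
for n in("scene","top"):
    p,d=camera(n);cv2.imwrite(f"pics/{n}1.png",p)
    if n=="scene": a=p[60:200,270:430]
cv2.imwrite("pics/g1.png",cv2.resize(a,None,fx=4,fy=4))
np.save("home.npy",s["tcp_pos"])
E
```

```text
above t3.13 [0.5444 0.1635 0.2598] F [-0.1 -0.3  0.1] op 0.0858
down t4.08 [0.5445 0.1649 0.1408] F [-0.5  0.1  0.3] op 0.0851
grip t4.66 [0.5447 0.1647 0.1406] F [ 0.6 -0.2  5.1] op 0.0262
```

View pics/g1.png

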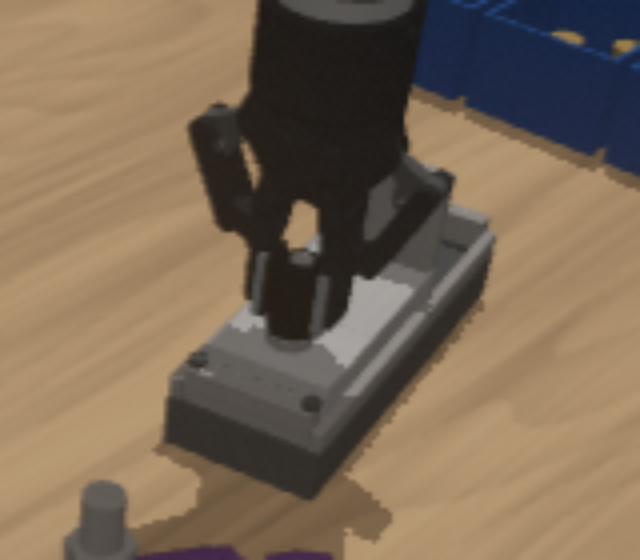

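The picture shows the fingers closed on the black grip, which still stands on the slide with its collar seated. Now I'll pull it up.

```bash
python3 - <<'E'
from h import *
h=np.load("home.npy")
env.movel(h+[0,0,.070],.06); st("up")
env.dwell(2.3); st("wait")
for n in("scene","top"):
    p,d=camera(n);cv2.imwrite(f"pics/{n}2.png",p);np.save(f"{n}2.npy",d)
    if n=="scene": a=p[60:200,270:430]
cv2.imwrite("pics/g2.png",cv2.resize(a,None,fx=4,fy=4))
def corner(dd):
    W=cloud("scene",dd);z=W[...,2]
    m=(z>.07)&(z<.105)&(abs(W[...,0]-.515)<.05)
    return W,m
W0=cloud("top",np.load("top0.npy"));W2=cloud("top",np.load("top2.npy"))
for W in(W0,W2):
    P=W.reshape(-1,3);a=(P-[.544,.1645,0])@D;c=(P-[.544,.1645,0])@[.9776,.2104,0]
    k=(P[:,2]>.107)&(P[:,2]<.122)&(abs(c)<.034)&(a>.08)&(a<.21)
    print(k.sum(),"plate top along",np.median(a[k]),a[k].mean())
E
```

```text
up t6.08 [0.5445 0.1644 0.2102] F [-0.3  0.7 -1.6] op 0.0263
wait t8.38 [0.5447 0.1647 0.2106] F [-0.7  0.  -2.4] op 0.0264
219 plate top along 0.10567979763519117 0.10584877025229243
0 plate top along nan nan
  return _methods._mean(a, axis=axis, dtype=dtype,
  ret = ret.dtype.type(ret / rcount)
<stdin>:17: RuntimeWarning: Mean of empty slice.
```

View pics/g2.png

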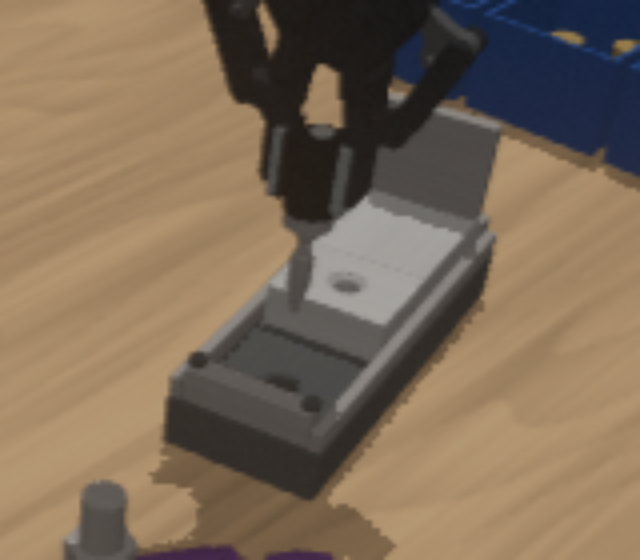

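The pin is out and the slide has run: the hole is at crop (347,283) and the nose at about (295,305). I'll measure the slide's travel from the scene depth and check the nose and hole against the prediction.

```bash
python3 - <<'E'
from h import *
np.set_printoptions(precision=4,suppress=True)
h=np.load("home.npy"); o=np.array([h[0],h[1],0]); C=np.array([.9776,.2104,0])
for f in("scene0.npy","scene2.npy"):
    W=cloud("scene",np.load(f));P=W.reshape(-1,3)-o;a=P@D;c=P@C;z=P[:,2]
    k=(z>.075)&(z<.108)&(abs(c)<.032)&(a>.07)&(a<.22)
    k2=k&(c>.005)
    print(f,k.sum(),"face along",np.median(a[k]),k2.sum(),np.median(a[k2]))
for s in(0,.072,.075):
    print(s,"hole pred px",proj("scene",o+s*D+[0,0,.055]))
print("nose pred",proj("scene",o+[0,0,.075+.0]),"collar under",proj("scene",o+[0,0,.125]),"grip top",proj("scene",o+[0,0,.173]))
g=cv2.imread("pics/scene2.png")
x=onplane("scene",356.7,130.7,.055)-o; print("hole seen along",x@D,"across",x@C)
cr=g[95:150,325:380]; cv2.imwrite("pics/g3.png",cv2.resize(cr,None,fx=10,fy=10,interpolation=cv2.INTER_CUBIC))
E
```

```text
scene0.npy 369 face along 0.10196459448903857 165 0.10178906785449462
scene2.npy 261 face along 0.17150243789565447 151 0.17155916206087687
0 hole pred px [340.9214 144.1108]
0.072 hole pred px [355.4176 128.969 ]
0.075 hole pred px [355.9893 128.3718]
nose pred [342.1815 136.1759] collar under [345.5275 115.1061] grip top [349.0314  93.0415]
hole seen along 0.06717427624160321 across 0.005389472361273342
```

View pics/g3.png

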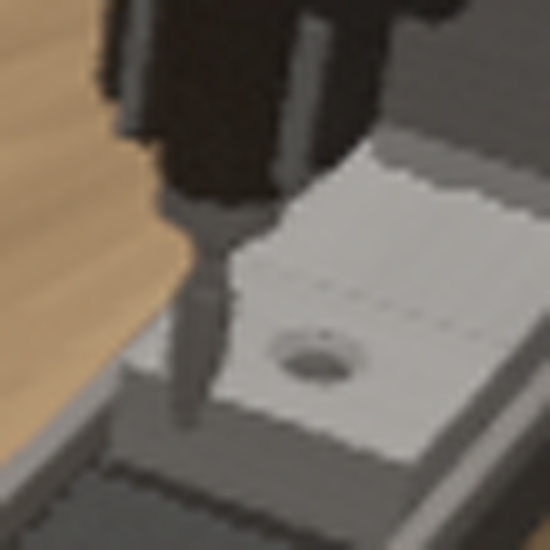

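The depth gives about 69.7 mm of travel. The seen hole, corrected by the nose's pixel bias of about (+1,+1), gives about 70.5 mm, so the slide sat near 5 mm while pinned. I'll use 70.5 mm and go down with a force stop.

```bash
python3 - <<'E'
from h import *
h=np.load("home.npy"); t=h+.0705*D
env.movel(t+[0,0,.070],.08); st("over")
r=env.movel(t+[0,0,.035],.06,stop_force=8); s=st(f"in1 {r}")
if not r or s["tcp_pos"][2]-h[2]<.036:
    r=env.movel(t+[0,0,.012],.05,stop_force=9); st(f"in2 {r}")
p,d=camera("scene");cv2.imwrite("pics/g4.png",cv2.resize(p[60:200,270:430],None,fx=4,fy=4))
E
```

```text
over t9.52 [0.5301 0.2329 0.2105] F [ 0.1  0.4 -1.6] op 0.0262
in1 False t10.25 [0.5298 0.2337 0.1756] F [ 0.3  0.5 -0.8] op 0.0260
in2 False t10.86 [0.5297 0.2332 0.1519] F [ 2.3  0.  -3.7] op 0.0262
```

View pics/g4.png

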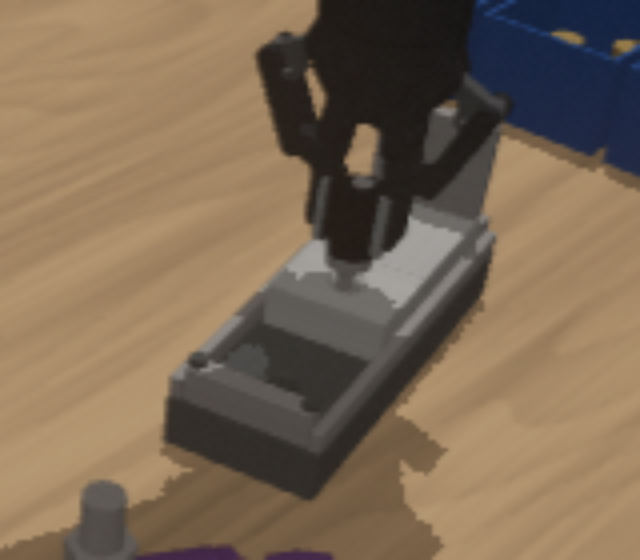

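The shaft is well down through the slide with little side force, and about 12 mm remains. Now I'll push it home.

```bash
python3 - <<'E'
from h import *
h=np.load("home.npy"); t=h+.0705*D
for dz in(.006,.003,.001,0,-.001,-.002):
    r=env.movel(t+[0,0,dz],.03,stop_force=25); s=st(f"{dz} {r}")
    if r: break
E
```

```text
0.006 False t11.26 [0.5297 0.2332 0.1461] F [ 2.9 -0.7 -7. ] op 0.0263
0.003 False t11.51 [0.5301 0.2336 0.1434] F [ 3.4  0.1 -6.5] op 0.0264
0.001 False t11.76 [0.53   0.2339 0.1418] F [ 1.6  0.5 -2.5] op 0.0263
0 False t12.01 [0.53   0.2339 0.1408] F [ 2.3  1.6 -2.1] op 0.0262
-0.001 False t12.26 [0.53   0.2339 0.1406] F [ 0.1 -0.   6.9] op 0.0263
-0.002 False t12.51 [0.53   0.234  0.1405] F [-3.  -3.6 15. ] op 0.0265
```

It stopped at the home height (0.1405) with the reaction force rising, so the collar is seated. I'll release, retreat and look.

```bash
python3 - <<'E'
from h import *
np.set_printoptions(precision=4,suppress=True)
h=np.load("home.npy"); t=h+.0705*D
env.movel(t+[0,0,-.0005],.02); st("relax")
env.grip(.085); st("open")
env.movel(t+[0,0,.12],.12); st("up")
env.reach([.45,-.15,.35],Q); env.dwell(.3); st("away")
for n in("scene","top"):
    p,d=camera(n);cv2.imwrite(f"pics/{n}5.png",p)
    W=cloud(n,d);P=W.reshape(-1,3)-[h[0],h[1],0];a=P@D;c=P@[.9776,.2104,0];z=P[:,2]
    k=(z>.096)&(z<.115)&(abs(c)<.02)&(a>.04)&(a<.10);print(n,"cap",k.sum(),np.median(z[k]),"along",a[k].mean(),"across",c[k].mean())
    k=(z>.07)&(z<.108)&(abs(c)<.032)&(a>.13)&(a<.22);print("plate",k.sum(),np.median(a[k]))
    if n=="scene": A=cv2.resize(p[70:200,270:430],None,fx=4,fy=4)
    else: B=p
cv2.imwrite("pics/g5.png",A)
E
```

```text
relax t12.76 [0.5301 0.2338 0.1406] F [ 1.  -0.1  5.8] op 0.0266
open t13.37 [0.5298 0.2336 0.1401] F [-0.5  0.7 -0.1] op 0.0848
up t14.52 [0.5295 0.2332 0.2598] F [-0.3  0.3  0.1] op 0.0848
away t16.31 [ 0.4503 -0.1494  0.3499] F [ 0.3 -0.2 -0.6] op 0.0850
scene cap 96 0.10216203412408888 along 0.0644460988884616 across 0.004596738630474679
plate 395 0.17134990855022483
top cap 159 0.10263828614543379 along 0.06855972328318609 across -0.0006717398975836143
plate 283 0.17177032281948743
```

View pics/g5.png

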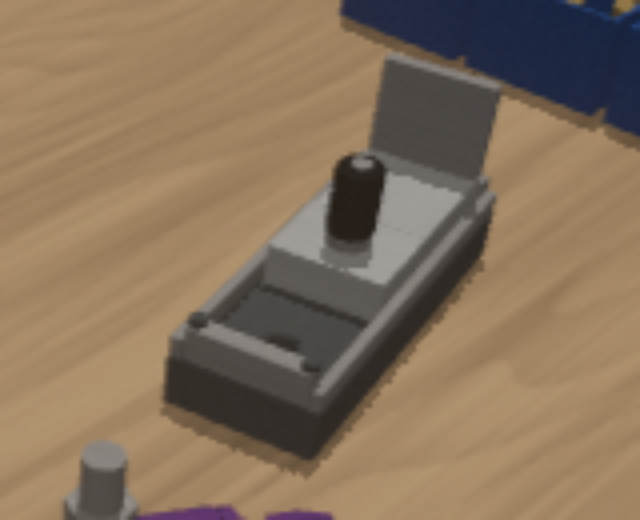

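View pics/scene5.png

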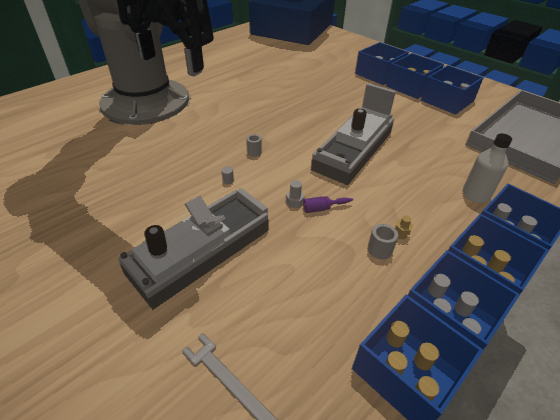

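```bash
python3 -c "
from h import *
job.job_done(); st('done')"
```

```text
the job is handed in; nothing more can be done
the job is handed in; nothing more can be done
```

The cut-length stop is at its far setting and the job is handed in. I pulled the stop pin up and right out, and the slide ran about 70 mm to its end. I then pushed the same pin down through the slide's hole, released it and backed the arm away.

**Last checks**
- **Pin seated:** the pin's top was at 102.6 mm, the same as before the job. On the push, the tool stopped at its home height with the reaction force rising to 15 N.
- **Slide position:** the plate's depth reading did not change between the slide's run and the end of the job (about 171.5 mm). The slide had sat near 5 mm of play while pinned, so 70 mm of travel puts it at about 75 mm.
- **Limits:** the clock was at about 16 s. The forces I printed stayed at or below about 15 N.
- **Other slide:** the V-rest slide and its pin look unchanged in the last picture, and I did not go near them.

**Disagreements**
- **Camera offset:** the scene camera places the pin about 4–5 mm away from where the top camera and the tool position put it. The scene view already read several millimetres off before the pin was moved, so I take this as calibration and edge bias.
- **Purple look-alike pin:** it stood upright in the first picture and was already lying on the table in the picture taken at the grasp. I did not command any contact with it and saw no contact force, but I did not find out why it fell. It stayed on the work surface.

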